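# Put the blue tool bin back in the revolving carousel

## Robot

A 6-joint arm with a two-finger parallel gripper is mounted at the origin on the work surface. World frame = base frame: x ahead of the robot, y to its left, z up, the work surface at z = 0. Lengths are in m, angles in rad, forces in N, time in s.
With the tool pointing down it reaches from about 0.3 to 0.875 m from the base axis. Payload 6.4 kg.
Tool frame: the origin (TCP) lies midway between the tips of the shut fingers; the grasp point (between the pads) lies ctrl.hold_point_z behind it (ctrl.hold_point_z is the distance from the TCP to the grasp point, in m); x points along the fingers, z is the direction in which the jaws open and shut, and the axes are right-handed (so a half turn about x gives the same grasp; the last joint's range is limited). The gripper opens to 88 mm and grips with 3 to 60 N. Pads are 18 mm wide; open, the fingers measure 123 mm over their backs; the gripper's body (75 mm by 187 mm) begins 45 mm behind the grasp point.
Start: joints at [1.071, 0.181, 1.607, -0, 1.354, -0.206], TCP at [0.167, 0.55, 0.239] pointing down, gripper open.
Joint ranges: [-2.99, 2.99], [-0.89, 2.07], [0.3, 2.58], [-1.14, 4.28], [0, 2.63], [-3.12, 3.12]. Speed limits (rad/s): [2.57, 2.57, 3.01, 3.14, 3.14, 3.14].

## Interface

Orientations are given as a 3x3 rotation matrix whose columns are the frame's x, y, z axes.
In Python, from bench import ctrl gives the robot as it stands.
- The arm moves only by the tool move_arm, never from a script. Its argument "commands" is a list of rows, each a list of 4 numbers: the shift along the tool's x, y, z in cm, then the turn about the tool's x in rad. A call has 1 to 8 rows; each row is the pose to reach, as a shift and turn from the pose measured when the call began, along the tool's axes at that moment; what a row does not reach only later rows make up. A row lasts 1/10 s, in which the tool goes at most 50 mm and 8.59 degrees, less where a joint would pass 70% of its speed; a pose out of reach is approached as far as the arm can. A call with a gripper value outside its range is refused whole. "hand" is the closure in counts, from 0 (fully open) to 255 (shut), set as the call begins (left out, the last holds). The fingers move at their own pace and stop on an object; the grip force is fixed at half the most. Time passes only in rows, so rows that repeat a pose let the fingers close. It gives the time, the measured TCP pose, the force and the opening at its end, in the units of the state.
- ctrl.observe(): the state, without advancing time (a new reading comes with each control period).
- ctrl.grab_frame(name): name is "side" or "top"; returns a dict with "pixels" (420x560x3 uint8, red, green, blue), "mtx" (3x3 intrinsics, pixels), "origin" and "orientation" of the camera in the world. Camera axes: x right, y down, z forward; pixel columns grow to the right and rows downward; lengths in m; the calibration is good to about 2 mm. A picture is of the moment at which its call begins. There is no depth.
- ctrl.sign_off(): hands the job in, once; it reports no verdict.
The state is a dict: "t": time; "qpos": joint angles; "dq": joint speeds; "effort": joint torques, N m; "tcp_pos": TCP position; "tool_rot": TCP orientation; "ft_force": force on the tool from outside, world axes, zero at the start; "wrist_torque": the same for the moment, N m; "gripper_width": finger opening in m.
Only numpy, scipy, OpenCV 4.12 (cv2) and the standard library are available. Lean on these libraries where they do the work, as an engineer would, in place of code of your own. Each camera call takes 0.05 s, during which the arm holds its last target.

## Task

Put the blue tool bin away in the revolving carousel: turn the black knob until the empty blue bay clicks into place under the open gate of the clear cover, then lower the bin gently through the gate, without dropping it, and press it down until it snaps home, flat on the deck. Keep the bin upright, and leave the orange bin on the table where it is.

Things in the scene. Friction and masses are not known exactly. Their poses are not given: they have to be found in the camera images.
- blue_bin: Loose blue wedge-shaped tool bin, 0.2 to 0.35 kg. 78 mm long (x), walls 50 mm high; 48 mm wide at the narrow end (+x, 44 mm from the origin), 113 mm wide at the wide end (-x, 34 mm from the origin). Origin: underside, near below the centre of mass; z up. A white half-round snap ridge stands 2 mm out of the narrow end, 8 mm above the underside.
- blue_handle (a point): Centre of the blue bin's handle, 82 mm above its underside, over its origin: a straight bar 10 mm wide (y), 12 mm high, running along the bin's x on two end posts, 26 mm of free height under it. Moves with the bin, same axes.
- orange_bin: The same bin in orange, in use by somebody else: it stays on the table where it is. Origin as for the blue bin.
- case: Fixed carousel case, 360 x 360 mm, clear panes and a flat clear cover whose upper face is 145 mm above the table. Origin on the table, on the carousel's axis; -x is its front. The gate is a cut-out 150 mm wide in the cover (centred in y) that runs from the open front, x = -180 mm, back to x = -52 mm.
- gate (a point): Point of the case in the gate, at the cover's upper face (145 mm above the table), 120 mm from the axis: exactly above where a bin's origin belongs. +x points to the axis, -x to the open front.
- blue_bay (a point): Point of the carousel where the blue bin's origin belongs: on the deck, 32 mm above the table, 120 mm from the axis; +x to the axis, z up. A home bin has parallel axes and its wide end at the rim lip (blue, flared outward, 34 mm high). Floor blue; dividers 34 mm high, 3 to 5 mm play at each side. Neighbour bins are as tall as the blue one.
- blue_catch: Steel spring roller (16 mm) on the hub at the inner end of the blue bay, 16 mm above the deck. It holds up a bin that is merely set down: about 12 mm too high, or slanting with the narrow end up. 10 to 25 N straight down on the handle snaps the ridge past it; the roller then keeps the bin out against the rim lip. Origin: the roller's centre.
- orange_bay (a point): The same point of the other empty bay, with an orange floor and rim lip; it stays empty.
- knob (a point): Centre of the black bar knob on the carousel's axis above the cover; turns with the carousel. The bar is 60 mm long along this frame's y, 14 mm thick along x, and reaches from 159 to 196 mm above the table, 14 mm clear of the cover.
- carousel (a joint): Carousel angle, rad, growing counter-clockwise seen from above, no end stops; blue bay under the gate at 0 and every whole turn. Starts 1.75 rad or more from there. Eight bays pi/4 apart, each with a click-stop that catches within 0.12 rad and centres the bay when the knob is let go; about 0.25 N m to turn over a click-stop, 0.03 N m between them.
There are look-alikes about, which are no part of the job. Leave any green look-alike of the blue_bin alone.

How it is judged:
On the way:
1. the blue bay has been turned under the gate and the carousel stands still there (horizontal distance between blue_bay and gate below 0.012 m and velocity of joint carousel between -0.15 and 0.15 rad/s), for 0.3 s.
At the end, for the whole second after the job is handed in: Blue bay within 12 mm of its place under the gate; blue bin home in it: origin within 8 mm of the bay's point and less than 4 mm above the deck, tilt below 0.06 rad, yaw within 0.08 rad, at rest; orange bin less than 20 mm from where it was (horizontal distance between blue_bay and gate below 0.012 m and horizontal distance between blue_bin and blue_bay below 0.008 m and z of blue_bin in the frame of blue_bay below 0.004 m and angle between the x axis of blue_bin and the x axis of blue_bay, either way round below 0.08 rad and angle between blue_bin's own z axis and vertical below 0.06 rad and linear speed of blue_bin below 0.02 m/s and distance of orange_bin from where it was at the start of the episode below 0.02 m); the robot touches nothing.
It fails at once if the blue bin is tipped by more than about 35 degrees (angle between blue_bin's own z axis and vertical above 0.6 rad).
It fails at once if the orange bin is pushed or picked up (moved by more than 20 mm) (distance of orange_bin from where it was at the start of the episode above 0.02 m).
It fails at once if the blue bin is dropped through the gate (faster than 0.8 m/s inside the case) (horizontal distance between blue_bin and gate below 0.05 m and height (world z) of blue_bin below 0.14 m and linear speed of blue_bin above 0.8 m/s).
It also fails if it takes over 64 s, if anything falls off the work surface, if the arm or the gripper's body presses on something with over 40 N, if the wrist force passes 120 N, or if a joint passes its speed limit or range.

## Working session

There is one attempt and no reset: what is moved stays moved. The work goes in short steps, Python scripts to look and compute and a tool call to move; the robot and the scene stay as the last step left them, time stands still between calls to the robot, and variables do not carry over. Pictures are saved under pics/ and viewed, and the job is handed in when it is done.

Besides the shell and the picture viewer there is one more tool, called after "Call:" as name(argument=value, ...) on one line, values as JSON. move_arm: Moves the arm, as the interface text tells. Its arguments: {"type":"object","properties":{"commands":{"type":"array","items":{"type":"array","items":{"type":"number"}}},"hand":{"type":"number"}},"required":["commands"]}

```bash
mkdir -p pics
cat > h.py <<'E'
import numpy as np, cv2
from bench import ctrl
def grab(n,save=None):
    f=ctrl.grab_frame(n)
    if save: cv2.imwrite('pics/'+save,cv2.cvtColor(f['pixels'],cv2.COLOR_RGB2BGR))
    return f
def ray(f,u,v):
    d=np.linalg.inv(np.array(f['mtx']))@np.array([u,v,1.]); d=np.array(f['orientation'])@d
    return np.array(f['origin']),d/np.linalg.norm(d)
def onplane(f,u,v,z):
    o,d=ray(f,u,v); return o+d*(z-o[2])/d[2]
def proj(f,p):
    c=np.array(f['orientation']).T@(np.array(p)-np.array(f['origin'])); q=np.array(f['mtx'])@c; return q[:2]/q[2]
def tri(f1,p1,f2,p2):
    o1,d1=ray(f1,*p1);o2,d2=ray(f2,*p2)
    A=np.stack([d1,-d2],1); s=np.linalg.lstsq(A,o2-o1,rcond=None)[0]
    a=o1+s[0]*d1;b=o2+s[1]*d2
    return (a+b)/2,np.linalg.norm(a-b)
E
python3 - <<'E'
from h import *
import pickle
s=ctrl.observe();print(s, ctrl.hold_point_z)
d={}
for n in('top','side'):
    f=grab(n,n+'0.png');d[n]=f;print(n,f['mtx'],f['origin'],f['orientation'])
pickle.dump(d,open('f0.pkl','wb'))
E
```

```text
{'t': 0.0, 'qpos': array([ 1.07072517e+00,  1.81524695e-01,  1.60798685e+00,  2.59465358e-05,
        1.35378214e+00, -2.06351828e-01]), 'dq': array([-0.00183216,  0.00144597, -0.0008196 ,  0.00162164,  0.0002927 ,
       -0.00105694]), 'effort': array([-1.06419645e-05, -4.33872771e+01, -3.41847789e+01,  7.01139146e-02,
        3.85927095e-02, -1.21739968e-04]), 'tcp_pos': array([0.16621949, 0.54990648, 0.23782955]), 'tool_rot': array([[-8.37859867e-04, -9.57171920e-01,  2.89518936e-01],
       [-1.48058908e-03,  2.89519908e-01,  9.57170847e-01],
       [-9.99998553e-01,  3.73316465e-04, -1.65975540e-03]]), 'ft_force': array([ 0.65558365,  0.73961499, -0.63751462]), 'wrist_torque': array([ 0.06458943, -0.05048557, -0.01078857]), 'gripper_width': 0.08790668189053394} 0.0187
top [[487.08022036   0.         268.89898995]
 [  0.         487.08022036 211.91051522]
 [  0.           0.           1.        ]] [ 0.3597826  -0.02335733  1.37121875] [[ 0.01409369 -0.98447072  0.17498222]
 [-0.9996234  -0.01799336 -0.02071958]
 [ 0.02354634 -0.1746243  -0.98435356]]
side [[504.88651917   0.         286.76829847]
 [  0.         504.88651917 209.08314438]
 [  0.           0.           1.        ]] [0.40583674 1.16172841 1.23510172] [[-0.99084608 -0.07943938  0.10914869]
 [-0.13421106  0.66676691 -0.73308204]
 [-0.01454115 -0.74102043 -0.67132502]]
```

View pics/top0.png

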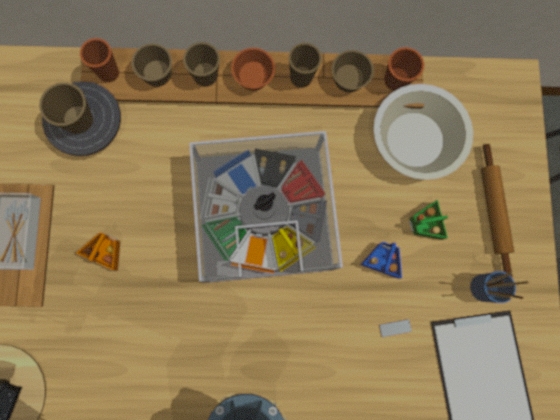

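View pics/side0.png

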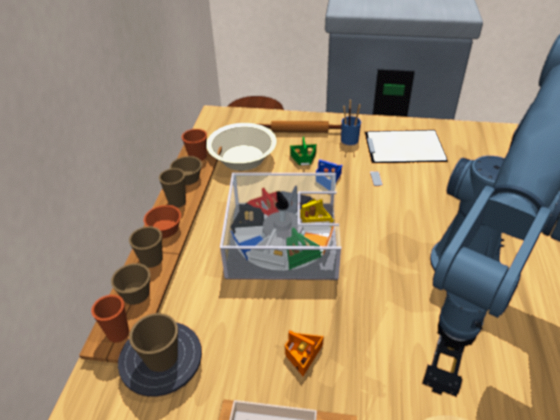

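Run:
```python
import cv2
t=cv2.imread('pics/top0.png');s=cv2.imread('pics/side0.png')
cv2.imwrite('pics/c1.png',cv2.resize(t[125:290,180:350],None,fx=3.6,fy=3.6,interpolation=cv2.INTER_CUBIC))
cv2.imwrite('pics/c2.png',cv2.resize(t[190:290,340:460],None,fx=6,fy=6,interpolation=cv2.INTER_CUBIC))
cv2.imwrite('pics/c3.png',cv2.resize(s[130:290,215:350],None,fx=3.7,fy=3.7,interpolation=cv2.INTER_CUBIC))
```

```text
(no output)
```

View pics/c1.png

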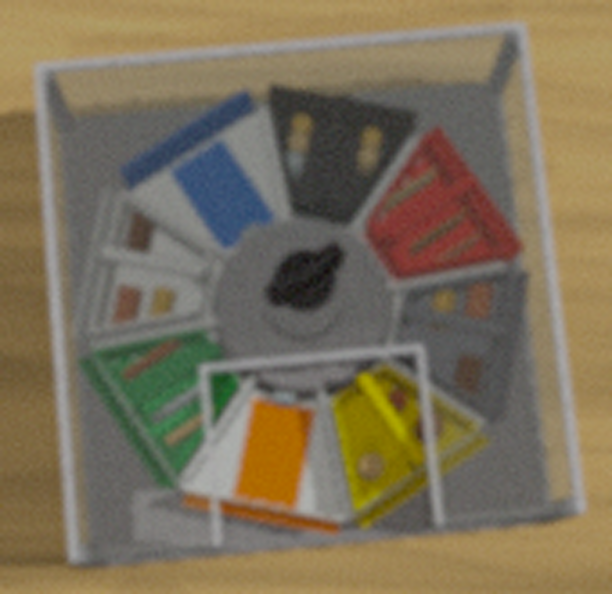

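View pics/c2.png

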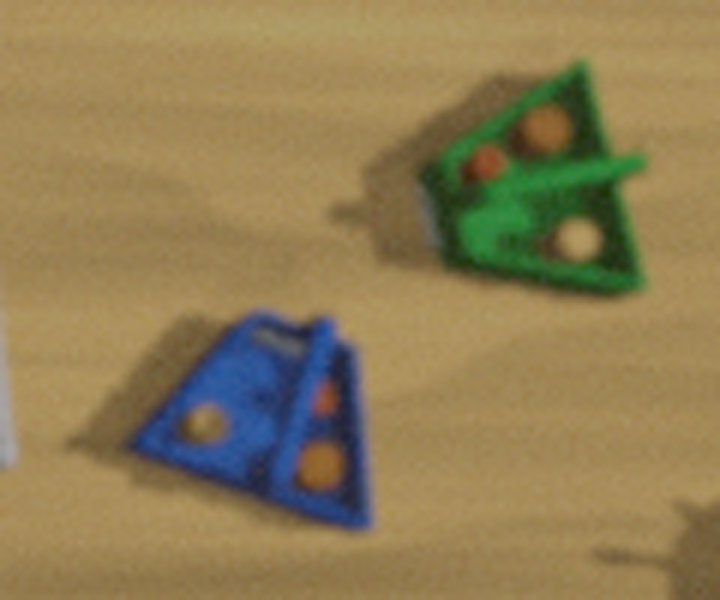

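View pics/c3.png

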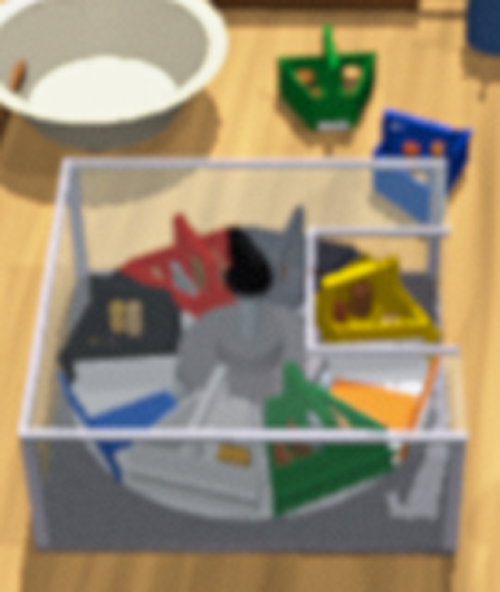

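Run:
```python
from h import *
import pickle
d=pickle.load(open('f0.pkl','rb'));f=d['top'];g=d['side']
cs=[onplane(f,180+u/3.6,125+v/3.6,.145)[:2] for u,v in [(38,66),(522,27),(582,512),(75,560)]]
cs=np.array(cs);print(cs.round(4));c=cs.mean(0);print('ctr',c,[np.linalg.norm(cs[i]-cs[i-1]).round(3) for i in range(4)])
gt=[onplane(f,180+u/3.6,125+v/3.6,.145)[:2] for u,v in [(205,367),(421,350),(438,524),(217,545)]];print('gate',np.round(gt,4))
def ang(a,b): v=b-a; return np.arctan2(v[1],v[0])
# front->back direction x
for a,b in[(3,0),(2,1)]: print('xdir',ang(cs[a],cs[b]))
for a,b in[(1,0),(2,3)]: print('ydir-90',ang(cs[a],cs[b])-np.pi/2)
scs=np.array([onplane(g,215+u/3.7,130+v/3.7,.145)[:2] for u,v in [(25,436),(66,162),(446,162),(462,436)]]);print('side',scs.round(4),scs.mean(0))
sgt=[onplane(g,215+u/3.7,130+v/3.7,.145)[:2] for u,v in [(312,348),(314,231)]];print('sidegate',np.round(sgt,4))
h=cv2.cvtColor(f['pixels'],cv2.COLOR_RGB2HSV)
def mask(lo,hi,box):
    m=cv2.inRange(h,lo,hi);o=np.zeros_like(m);x0,y0,x1,y1=box;o[y0:y1,x0:x1]=m[y0:y1,x0:x1];return o
for nm,lo,hi,box in[('bluebay',(100,90,60),(125,255,255),(195,140,270,200)),('orangebay',(5,150,120),(20,255,255),(225,225,285,280)),('bluebin',(100,100,50),(125,255,255),(350,230,420,290))]:
    m=mask(lo,hi,box);n,l,st,ce=cv2.connectedComponentsWithStats(m)
    for i in range(1,n):
        if st[i,4]>15:
            cc,hh=cv2.minAreaRect(np.argwhere(l==i)[:,::-1].astype(np.float32))[:2]
            print(nm,st[i],ce[i].round(1),'z32',onplane(f,*ce[i],.032)[:2].round(4),cv2.minAreaRect(np.argwhere(l==i)[:,::-1].astype(np.float32)))
```

```text
[[ 0.756   0.1581]
 [ 0.7935 -0.1944]
 [ 0.4398 -0.2343]
 [ 0.4013  0.1177]]
ctr [ 0.59762934 -0.03820212] [np.float64(0.357), np.float64(0.354), np.float64(0.356), np.float64(0.354)]
gate [[ 0.5375  0.0314]
 [ 0.5523 -0.1211]
 [ 0.4299 -0.1335]
 [ 0.4131  0.02  ]]
xdir 0.11348073939058342
xdir 0.1123355387145251
ydir-90 0.10596289482756549
ydir-90 0.10895350815326643
side [[ 0.752   0.1642]
 [ 0.7949 -0.1884]
 [ 0.4392 -0.2299]
 [ 0.4041  0.122 ]] [ 0.59753696 -0.03300916]
sidegate [[ 0.5349  0.0355]
 [ 0.5508 -0.1158]]
bluebay [215 152  34  24 169] [231.8 162.9] z32 [0.7373 0.0557] ((231.66293334960938, 162.96066284179688), (5.087989807128906, 39.32592010498047), 57.9946174621582)
bluebay [229 165  26  28 384] [241.2 178.4] z32 [0.6925 0.0281] ((241.4615020751953, 178.69229125976562), (26.07090950012207, 15.531606674194336), 56.3099365234375)
orangebay [246 237  20  29 434] [255.7 250.7] z32 [ 0.4888 -0.0168] ((255.6923370361328, 250.5384521484375), (16.08152198791504, 27.064022064208984), 11.309932708740234)
orangebay [242 265  32   8  78] [256.6 268.4] z32 [ 0.4404 -0.02  ] ((257.4594421386719, 268.2432556152344), (31.564605712890625, 2.959181785583496), 9.462321281433105)
bluebin [363 243  38  35 612] [383.7 259.1] z32 [ 0.4712 -0.3704] ((385.9209899902344, 257.0633544921875), (39.55910873413086, 30.112157821655273), 20.323135375976562)
```

Run:
```python
from h import *
import pickle
d=pickle.load(open('f0.pkl','rb'));f=d['top'];g=d['side']
P=f['pixels'];gr=P.max(2)
m=np.zeros(gr.shape,np.uint8);m[190:215,250:280]=(gr[190:215,250:280]<45)
r=cv2.minAreaRect(np.argwhere(m)[:,::-1].astype(np.float32));print('knob',r,m.sum())
bp=cv2.boxPoints(r);w=[onplane(f,*p,.19)[:2] for p in bp];print(np.round(w,4))
M=cv2.moments(m,True);print('cent',onplane(f,M['m10']/M['m00'],M['m01']/M['m00'],.18))
S=g['pixels'].max(2);
t=cv2.resize(g['pixels'][150:205,300:360,::-1],None,fx=10,fy=10,interpolation=cv2.INTER_CUBIC);cv2.imwrite('pics/c4.png',t)
t=cv2.resize(P[190:215,250:280,::-1],None,fx=20,fy=20,interpolation=cv2.INTER_CUBIC);cv2.imwrite('pics/c5.png',t)
t=cv2.resize(P[238:283,358:406,::-1],None,fx=12,fy=12,interpolation=cv2.INTER_CUBIC);cv2.imwrite('pics/c6.png',t)
```

```text
knob ((264.22479248046875, 200.9174346923828), (15.325221061706543, 18.294483184814453), 16.699243545532227) 190
[[ 0.5802 -0.012 ]
 [ 0.6247 -0.0241]
 [ 0.6142 -0.0607]
 [ 0.5698 -0.0483]]
cent [ 0.59673018 -0.03685552  0.18      ]
```

View pics/c4.png

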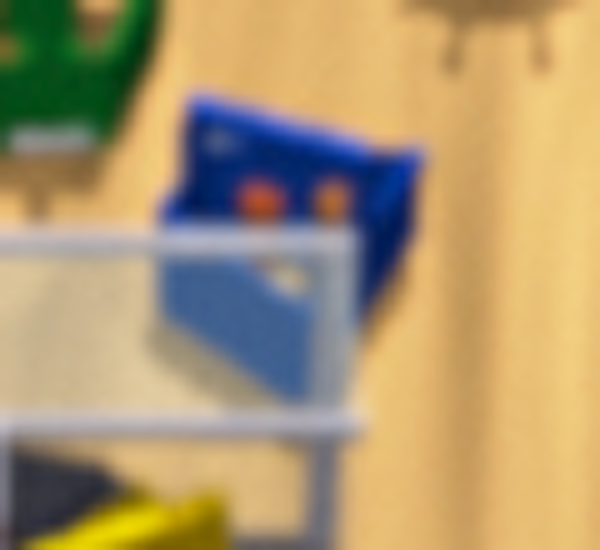

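View pics/c5.png

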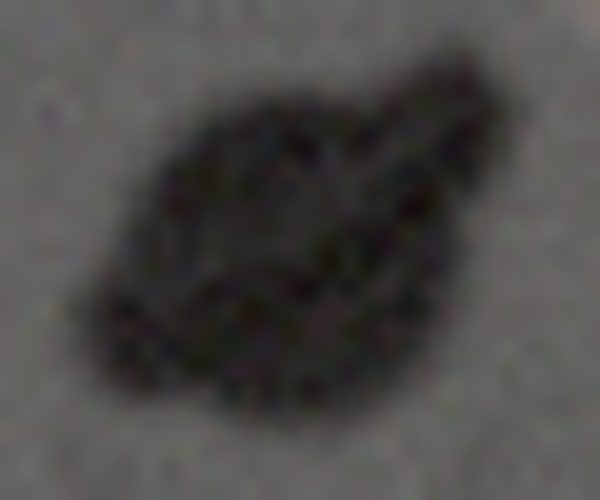

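View pics/c6.png

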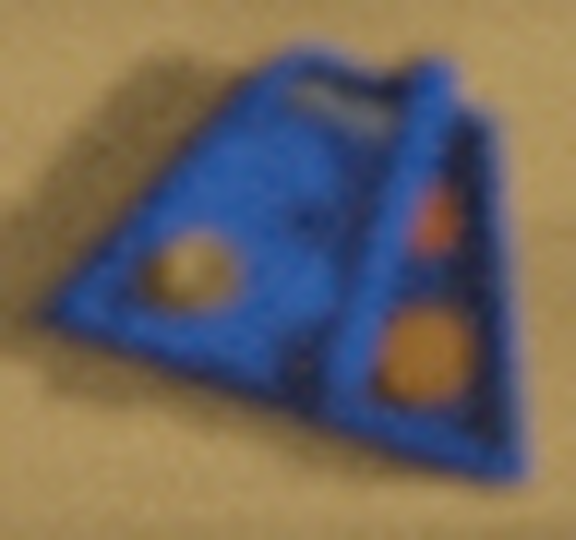

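Run:
```python
from h import *
import pickle
d=pickle.load(open('f0.pkl','rb'));f=d['top'];g=d['side']
a=onplane(f,250+110/20,190+350/20,.196);b=onplane(f,250+490/20,190+90/20,.196)
print('bar',a,b,(a+b)/2,np.linalg.norm(a-b),np.arctan2(*(b-a)[1::-1]))
q=lambda u,v:(358+u/12,238+v/12)
s=lambda u,v:(300+u/10,150+v/10)
for nm,uv,z in[('hN',(432,65),.088),('hW',(345,395),.088),('cWL',(50,312),.05),('cWR',(515,472),.05),('cNL',(300,48),.05),('cNR',(492,115),.05)]:
    print(nm,onplane(f,*q(*uv),z).round(4))
for nm,uv,z in[('s hN',(195,103),.088),('s hW',(420,155),.088),('s cNL',(165,208),.05)]:
    print(nm,onplane(g,*s(*uv),z).round(4))
```

```text
bar [ 0.57908167 -0.01506167  0.196     ] [ 0.61257248 -0.06130124  0.196     ] [ 0.59582707 -0.03818146  0.196     ] 0.05709406122194878 -0.943954400521112
hN [ 0.5088 -0.3847  0.088 ]
hW [ 0.4357 -0.3632  0.088 ]
cWL [ 0.4556 -0.3066  0.05  ]
cWR [ 0.4212 -0.4113  0.05  ]
cNL [ 0.5166 -0.3651  0.05  ]
cNR [ 0.502  -0.4088  0.05  ]
s hN [ 0.5063 -0.3779  0.088 ]
s hW [ 0.4202 -0.3553  0.088 ]
s cNL [ 0.5152 -0.3611  0.05  ]
```

```bash
cat >> h.py <<'E'
def plan(p,psi,dirn=None):
    s=ctrl.observe();R=np.array(s['tool_rot']);t=np.array(s['tcp_pos'])
    d=R.T@(np.array(p)-t)*100
    cur=np.arctan2(R[1,2],R[0,2]); turn=cur-psi
    if dirn is None: turn=(turn+np.pi)%(2*np.pi)-np.pi
    elif dirn>0: turn%=2*np.pi
    else: turn=-((-turn)%(2*np.pi))
    print('t%.2f'%s['t'],'tcp',t.round(4),'psi %.3f'%cur,'w %.4f'%s['gripper_width'],'F',np.array(s['ft_force']).round(1),'q6 %.3f'%s['qpos'][5],'| shift cm',d.round(2),'turn %.3f'%turn,'tilt',R[:,0].round(3))
E
python3 -c "
from h import *
plan([.597,-.0365,.25],-2.53,1)"
```

```text
t0.10 tcp [0.1663 0.5499 0.2379] psi 1.277 w 0.0882 F [-0.3  0.2  0.5] q6 -0.206 | shift cm [ -1.16 -58.21 -43.66] turn 3.807 tilt [-0.001 -0.001 -1.   ]
```

Call:
move_arm(commands=[[-1,-3.5,-2.6,0.14],[-1.2,-7,-5.3,0.28],[-1.2,-11,-8.2,0.42],[-1.2,-15,-11,0.57],[-1.2,-18.5,-14,0.71],[-1.2,-22,-16.5,0.85],[-1.2,-25.5,-19,1.0],[-1.2,-29,-21.8,1.14]])

```text
t: 0.9
tcp_pos: [0.3813, 0.2558, 0.25]
tool_rot: [[-0.001, -0.131, 0.991], [-0.001, 0.991, 0.131], [-1.0, -0.001, -0.001]]
ft_force: [0.8, -0.1, -0.8]
gripper_width: 0.0882
```

```bash
python3 -c "
from h import *
plan([.597,-.0365,.25],-2.53,1)"
```

```text
t0.90 tcp [0.3813 0.2558 0.25  ] psi 0.131 w 0.0882 F [ 0.8 -0.1 -0.8] q6 0.201 | shift cm [ 2.000e-02 -3.180e+01  1.756e+01] turn 2.661 tilt [-0.001 -0.001 -1.   ]
```

Call:
move_arm(commands=[[0,-4,2.2,0.14],[0,-8,4.4,0.28],[0,-12,6.6,0.42],[0,-16,8.8,0.57],[0,-20,11,0.71],[0,-24,13.2,0.85],[0,-28,15.4,1.0],[0,-31.8,17.6,1.14]])

```text
t: 1.7
tcp_pos: [0.598, -0.0383, 0.2497]
tool_rot: [[-0.001, 0.85, 0.527], [-0.001, 0.527, -0.85], [-1.0, -0.002, 0.0]]
ft_force: [-0.2, 0.4, 0.5]
gripper_width: 0.0879
```

Call:
move_arm(commands=[[0,0,0,0.14],[0,0,0,0.28],[0,0,0,0.42],[0,0,0,0.57],[0,0,0,0.71],[0,0,0,0.85],[0,0,0,1.0],[0,0,0,1.14]])

```text
t: 2.5
tcp_pos: [0.5977, -0.0382, 0.2491]
tool_rot: [[-0.003, 0.831, -0.557], [-0.001, -0.557, -0.831], [-1.0, -0.002, 0.002]]
ft_force: [0.4, -0.5, 0.6]
gripper_width: 0.0882
```

```bash
python3 -c "
from h import *
plan([.597,-.0365,.20],-2.53)"
```

```text
t2.50 tcp [ 0.5977 -0.0382  0.2491] psi -2.161 w 0.0882 F [ 0.4 -0.5  0.6] q6 1.901 | shift cm [ 4.91 -0.14 -0.11] turn 0.369 tilt [-0.003 -0.001 -1.   ]
```

Call:
move_arm(commands=[[0,0,0,0.14],[0,-0.1,-0.1,0.28],[1,-0.1,-0.1,0.37],[3,-0.1,-0.1,0.37],[4.5,-0.1,-0.1,0.37],[6,-0.1,-0.1,0.37],[7,-0.1,-0.1,0.37],[7.6,-0.1,-0.1,0.37]])

```text
t: 3.3
tcp_pos: [0.5967, -0.0368, 0.1717]
tool_rot: [[-0.004, 0.573, -0.82], [-0.0, -0.82, -0.573], [-1.0, -0.002, 0.004]]
ft_force: [0.5, 1.0, -0.2]
gripper_width: 0.0882
```

Run:
```python
from h import *
plan([.597,-.0365,.172],-2.53)
f=grab('top');g=grab('side')
cv2.imwrite('pics/k1.png',cv2.resize(f['pixels'][125:290,180:350,::-1],None,fx=3.5,fy=3.5,interpolation=cv2.INTER_CUBIC))
cv2.imwrite('pics/k2.png',cv2.resize(g['pixels'][100:290,215:385,::-1],None,fx=3.1,fy=3.1,interpolation=cv2.INTER_CUBIC))
```

```text
t3.30 tcp [ 0.5967 -0.0368  0.1717] psi -2.531 w 0.0882 F [ 0.5  1.  -0.2] q6 2.273 | shift cm [-0.03 -0.01 -0.04] turn -0.001 tilt [-0.004 -0.    -1.   ]
```

View pics/k1.png

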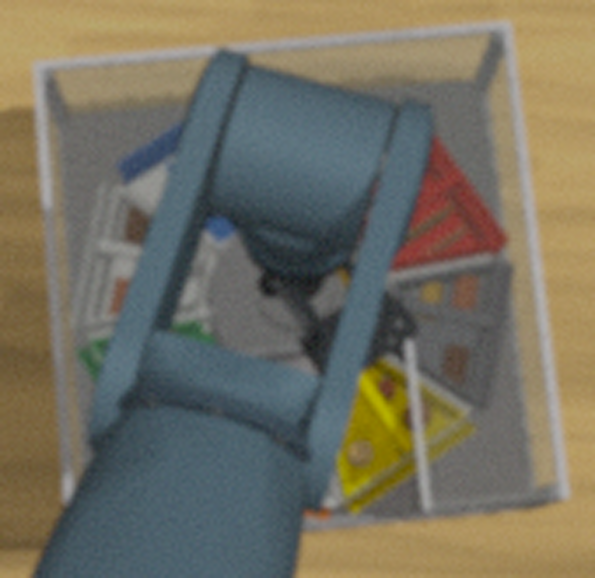

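View pics/k2.png

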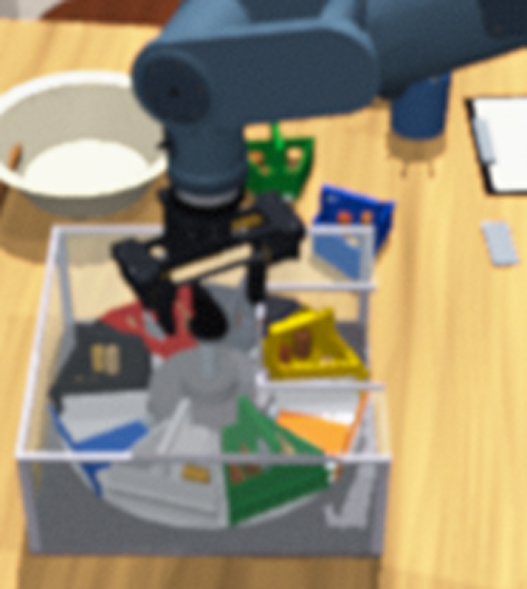

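Fingers straddle the knob (k2 ≈(205,315)); the gripper body is long in the jaw direction. Closing.

Call:
move_arm(commands=[[0,0,0,0],[0,0,0,0],[0,0,0,0],[0,0,0,0],[0,0,0,0],[0,0,0,0],[0,0,0,0],[0,0,0,0]], hand=255)

```text
t: 4.2
tcp_pos: [0.5968, -0.0368, 0.1721]
tool_rot: [[-0.004, 0.573, -0.82], [-0.0, -0.82, -0.573], [-1.0, -0.002, 0.004]]
ft_force: [-0.5, -0.3, -0.4]
gripper_width: 0.0259
```

Run:
```python
from h import *
plan([.597,-.0365,.172],0.11)
print(ctrl.observe()['wrist_torque'])
```

```text
t4.20 tcp [ 0.5968 -0.0368  0.1721] psi -2.531 w 0.0259 F [-0.5 -0.3 -0.4] q6 2.273 | shift cm [ 0.01 -0.01 -0.03] turn -2.641 tilt [-0.004 -0.    -1.   ]
[0.05689613 0.06756831 0.01676925]
```

Call:
move_arm(commands=[[0,0,0,0],[0,0,0,0],[0,0,0,0],[0,0,0,0]])

```text
t: 4.6
tcp_pos: [0.5989, -0.0353, 0.1721]
tool_rot: [[0.001, 0.573, -0.819], [0.002, -0.819, -0.573], [-1.0, -0.001, -0.002]]
ft_force: [9.7, 6.2, -5.1]
gripper_width: 0.014
```

Run:
```python
from h import *
plan([.597,-.0365,.172],0.11)
print(ctrl.observe()['wrist_torque'])
```

```text
t4.60 tcp [ 0.5989 -0.0353  0.1721] psi -2.531 w 0.0140 F [ 9.7  6.2 -5.1] q6 2.273 | shift cm [ 0.01 -0.01  0.23] turn -2.641 tilt [ 0.001  0.002 -1.   ]
[ 0.89367034 -1.38769317 -0.01943546]
```

Call:
move_arm(commands=[[0,0,0,-0.1],[0,0,0,-0.2],[0,0,0,-0.3],[0,0,0,-0.4],[0,0,0,-0.5],[0,0,0,-0.6],[0,0,0,-0.7],[0,0,0,-0.8]])

```text
t: 5.4
tcp_pos: [0.5977, -0.0371, 0.1721]
tool_rot: [[-0.002, 0.988, -0.156], [-0.001, -0.156, -0.988], [-1.0, -0.002, 0.001]]
ft_force: [-6.1, -7.5, 2.5]
gripper_width: 0.0136
```

Run:
```python
from h import *
plan([.599,-.0353,.172],0.11)
print(ctrl.observe()['wrist_torque'])
grab('side','k3.png')
```

```text
t5.40 tcp [ 0.5977 -0.0371  0.1721] psi -1.727 w 0.0136 F [-6.1 -7.5  2.5] q6 1.469 | shift cm [ 0.01  0.1  -0.2 ] turn -1.837 tilt [-0.002 -0.001 -1.   ]
[-1.14575134  1.03545235  0.42620139]
```

View pics/k3.png

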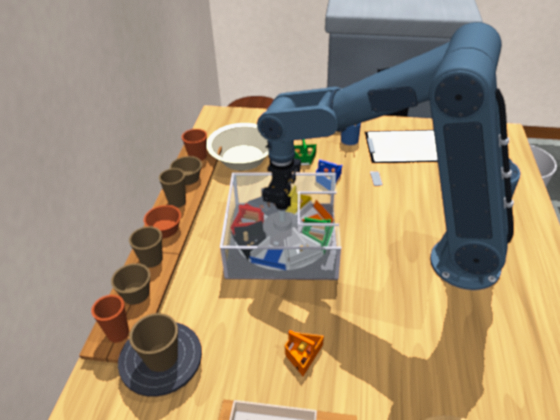

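Call:
move_arm(commands=[[0,0,-0.1,-0.1],[0,0,-0.1,-0.2],[0,0,-0.1,-0.3],[0,0,-0.1,-0.4],[0,0,-0.1,-0.5],[0,0,-0.1,-0.6],[0,0,-0.1,-0.7],[0,0,-0.1,-0.8]])

```text
t: 6.25
tcp_pos: [0.5984, -0.0393, 0.1721]
tool_rot: [[-0.001, 0.795, 0.607], [-0.006, 0.607, -0.795], [-1.0, -0.004, 0.004]]
ft_force: [1.7, -12.0, -2.7]
gripper_width: 0.0136
```

Run:
```python
from h import *
plan([.5983,-.0362,.172],0.11)
print(ctrl.observe()['wrist_torque'])
```

```text
t6.25 tcp [ 0.5984 -0.0393  0.1721] psi -0.918 w 0.0136 F [  1.7 -12.   -2.7] q6 0.660 | shift cm [ 0.01  0.19 -0.25] turn -1.028 tilt [-0.001 -0.006 -1.   ]
[-1.63815501 -0.15808862  0.34624728]
```

Call:
move_arm(commands=[[0,0,0,-0.13],[0,0,0,-0.26],[0,0,0,-0.39],[0,0,0,-0.52],[0,0,0,-0.65],[0,0,0,-0.78],[0,0,0,-0.91],[0,0,0,-1.03]])

```text
t: 7.05
tcp_pos: [0.601, -0.0404, 0.1721]
tool_rot: [[0.006, -0.116, 0.993], [-0.008, 0.993, 0.116], [-1.0, -0.008, 0.005]]
ft_force: [13.4, -3.2, -9.4]
gripper_width: 0.0141
```

Run:
```python
from h import *
plan([.5983,-.0382,.172],0.11)
print(ctrl.observe()['wrist_torque'])
g=grab('side')
cv2.imwrite('pics/k4.png',cv2.resize(g['pixels'][100:290,215:385,::-1],None,fx=3.1,fy=3.1,interpolation=cv2.INTER_CUBIC))
```

```text
t7.05 tcp [ 0.601  -0.0404  0.1721] psi 0.116 w 0.0141 F [13.4 -3.2 -9.4] q6 -0.375 | shift cm [ 0.01  0.25 -0.24] turn 0.006 tilt [ 0.006 -0.008 -1.   ]
[-0.35586602 -1.91545261  0.26884451]
```

View pics/k4.png

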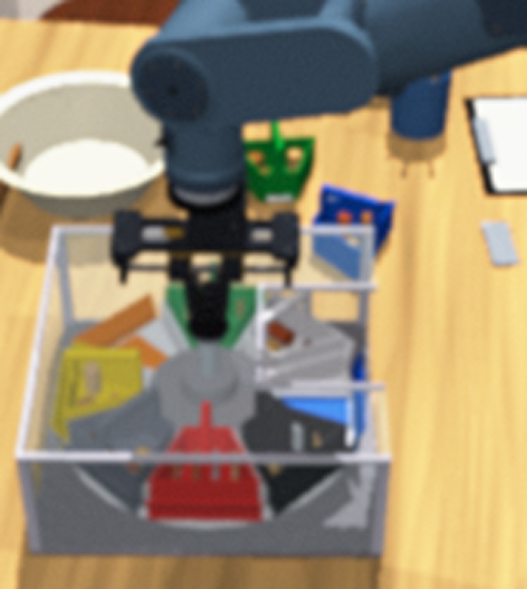

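Run:
```python
from h import *
import pickle
g=pickle.load(open('f0.pkl','rb'))['side']
for a in (0,-.3,-.6):
  th=.11+np.pi+a
  p=np.array([.598,-.0355,.032])+.10*np.array([np.cos(th),np.sin(th),0])
  q=proj(g,p);print(a,(q-[215,100])*3.1)
```

```text
0 [303.08665984 410.3383686 ]
-0.3 [299.29741298 429.71559513]
-0.6 [287.34148724 447.73843127]
```

Call:
move_arm(commands=[[0,0,0,0],[0,0,0,0],[0,0,0,0],[0,0,0,0],[0,0,0,0]], hand=0)

```text
t: 7.6
tcp_pos: [0.6009, -0.0402, 0.1722]
tool_rot: [[0.005, -0.122, 0.992], [-0.008, 0.992, 0.122], [-1.0, -0.008, 0.004]]
ft_force: [0.5, 0.6, -0.6]
gripper_width: 0.0516
```

Run:
```python
from h import *
plan([.5983,-.0382,.23],1.26)
```

```text
t7.60 tcp [ 0.6009 -0.0402  0.1722] psi 0.123 w 0.0516 F [ 0.5  0.6 -0.6] q6 -0.381 | shift cm [-5.78  0.19 -0.21] turn -1.137 tilt [ 0.005 -0.008 -1.   ]
```

Call:
move_arm(commands=[[-2,0,0,0],[-4.5,0,0,0],[-7,0,0,-0.1],[-8,0,0,-0.24],[-8,0,0,-0.38],[-8,0,0,-0.52],[-8,0,0,-0.66],[-8,0,0,-0.8]])

```text
t: 8.4
tcp_pos: [0.6003, -0.0395, 0.2522]
tool_rot: [[0.005, -0.801, 0.599], [-0.008, 0.599, 0.801], [-1.0, -0.009, -0.003]]
ft_force: [-0.3, -0.1, 0.1]
gripper_width: 0.0882
```

Run:
```python
from h import *
plan([.47,-.37,.2],1.26)
```

```text
t8.40 tcp [ 0.6003 -0.0395  0.2522] psi 0.928 w 0.0882 F [-0.3 -0.1  0.1] q6 -1.187 | shift cm [  5.4   -9.31 -34.25] turn -0.332 tilt [ 0.005 -0.008 -1.   ]
```

Call:
move_arm(commands=[[0,-1.2,-4.2,-0.05],[0,-2.4,-8.6,-0.1],[0,-3.6,-13,-0.15],[0,-4.8,-17.5,-0.2],[0,-6,-22,-0.25],[1,-7.2,-26.5,-0.3],[3,-8.4,-31,-0.33],[5.4,-9.3,-34.2,-0.33]])

```text
t: 9.2
tcp_pos: [0.4693, -0.3726, 0.2008]
tool_rot: [[0.007, -0.951, 0.308], [-0.01, 0.308, 0.951], [-1.0, -0.01, -0.008]]
ft_force: [0.8, -0.2, 0.5]
gripper_width: 0.0882
```

Run:
```python
from h import *
plan([.47,-.37,.075],1.26)
f=grab('top');g=grab('side')
cv2.imwrite('pics/m1.png',f['pixels'][:,:,::-1])
cv2.imwrite('pics/m3.png',cv2.resize(f['pixels'][125:290,180:350,::-1],None,fx=3.5,fy=3.5,interpolation=cv2.INTER_CUBIC))
cv2.imwrite('pics/m2.png',cv2.resize(g['pixels'][110:210,280:400,::-1],None,fx=6,fy=6,interpolation=cv2.INTER_CUBIC))
```

```text
t9.20 tcp [ 0.4693 -0.3726  0.2008] psi 1.258 w 0.0882 F [ 0.8 -0.2  0.5] q6 -2.126 | shift cm [12.58  0.14  0.36] turn -0.002 tilt [ 0.007 -0.01  -1.   ]
```

View pics/m1.png

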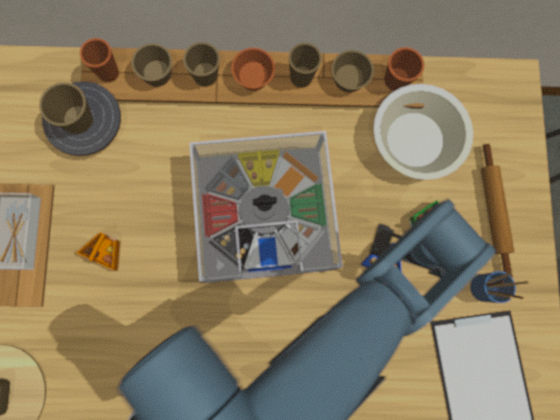

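View pics/m2.png

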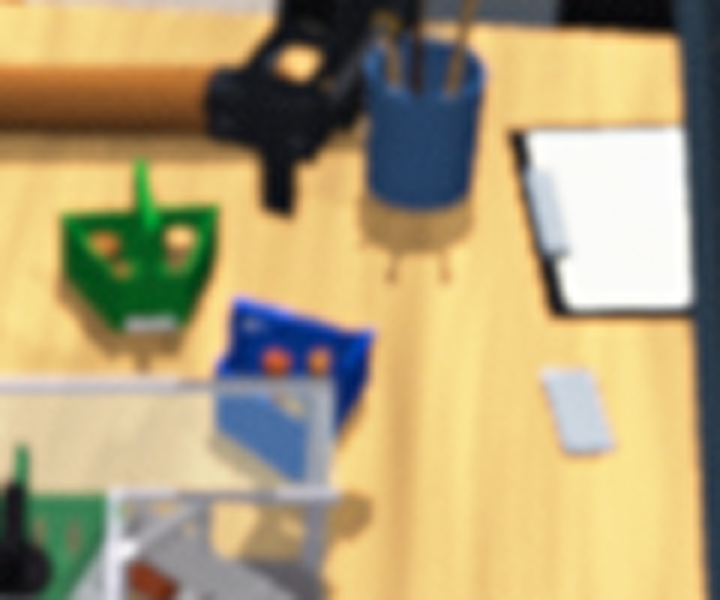

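View pics/m3.png

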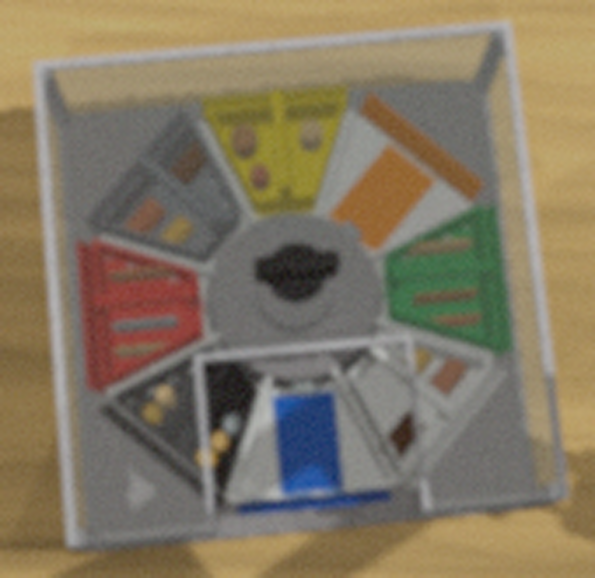

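Call:
move_arm(commands=[[2,0.1,0.3,0],[5,0.1,0.3,0],[8,0.1,0.3,0],[10,0.1,0.4,0],[12,0.1,0.4,0],[13,0.1,0.4,0],[13.7,0.1,0.4,0],[13.7,0.1,0.4,0]], hand=110)

```text
t: 10.1
tcp_pos: [0.4674, -0.3678, 0.0592]
tool_rot: [[0.001, -0.95, 0.312], [-0.004, 0.312, 0.95], [-1.0, -0.002, -0.003]]
ft_force: [-0.7, 0.0, 0.2]
gripper_width: 0.05
```

Run:
```python
from h import *
plan([.47,-.37,.0635],1.26)
g=grab('side')
cv2.imwrite('pics/n1.png',cv2.resize(g['pixels'][110:210,280:400,::-1],None,fx=6,fy=6,interpolation=cv2.INTER_CUBIC))
```

```text
t10.10 tcp [ 0.4674 -0.3678  0.0592] psi 1.254 w 0.0500 F [-0.7  0.   0.2] q6 -2.118 | shift cm [-0.43 -0.31 -0.13] turn -0.006 tilt [ 0.001 -0.004 -1.   ]
```

View pics/n1.png

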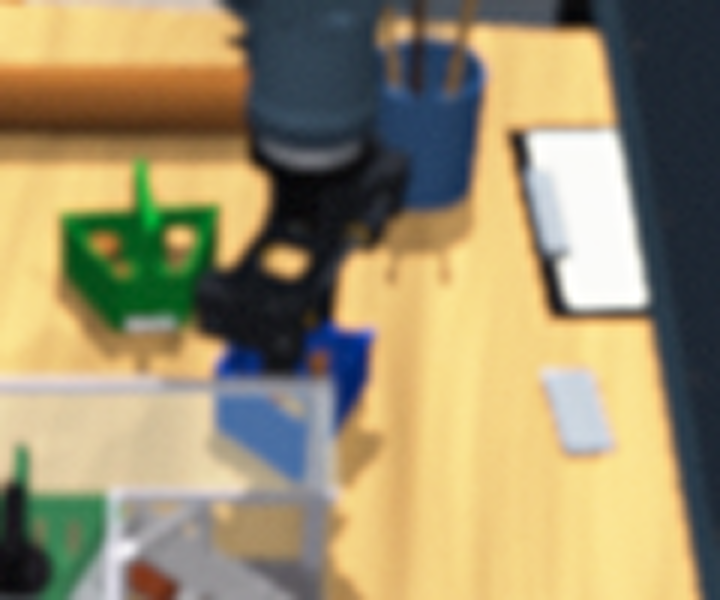

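Call:
move_arm(commands=[[-0.4,-0.2,0,0],[-0.4,-0.2,0,0],[-0.4,-0.2,0,0],[-0.4,-0.2,0,0],[-0.4,-0.2,0,0],[-0.4,-0.2,0,0],[-0.4,-0.2,0,0]], hand=255)

```text
t: 10.85
tcp_pos: [0.4694, -0.3691, 0.064]
tool_rot: [[0.001, -0.95, 0.312], [-0.005, 0.312, 0.95], [-1.0, -0.003, -0.004]]
ft_force: [-1.9, -1.8, 1.3]
gripper_width: 0.0095
```

Run:
```python
from h import *
plan([.47,-.37,.0635],1.26)
```

```text
t10.85 tcp [ 0.4694 -0.3691  0.064 ] psi 1.254 w 0.0095 F [-1.9 -1.8  1.3] q6 -2.116 | shift cm [ 0.05 -0.08 -0.07] turn -0.006 tilt [ 0.001 -0.005 -1.   ]
```

Call:
move_arm(commands=[[-1,0,0,0],[-3,0,0,0],[-5.5,0,0,0],[-8,0,0,0],[-11,0,0,0],[-14,0,0,0],[-16.5,0,0,0],[-17.5,0,0,0]])

```text
t: 11.65
tcp_pos: [0.47, -0.3688, 0.2422]
tool_rot: [[0.004, -0.95, 0.312], [-0.008, 0.312, 0.95], [-1.0, -0.006, -0.006]]
ft_force: [0.4, -0.1, -3.2]
gripper_width: 0.0091
```

Run:
```python
from h import *
plan([.479,-.05,.24],.11+np.pi/2)
g=grab('side');f=grab('top')
cv2.imwrite('pics/o1.png',cv2.resize(g['pixels'][70:210,270:400,::-1],None,fx=4,fy=4,interpolation=cv2.INTER_CUBIC))
cv2.imwrite('pics/o2.png',cv2.resize(f['pixels'][200:320,340:460,::-1],None,fx=4,fy=4,interpolation=cv2.INTER_CUBIC))
```

```text
t11.65 tcp [ 0.47   -0.3688  0.2422] psi 1.254 w 0.0091 F [ 0.4 -0.1 -3.2] q6 -2.116 | shift cm [-2.000e-02  9.080e+00  3.057e+01] turn -0.427 tilt [ 0.004 -0.008 -1.   ]
```

View pics/o1.png

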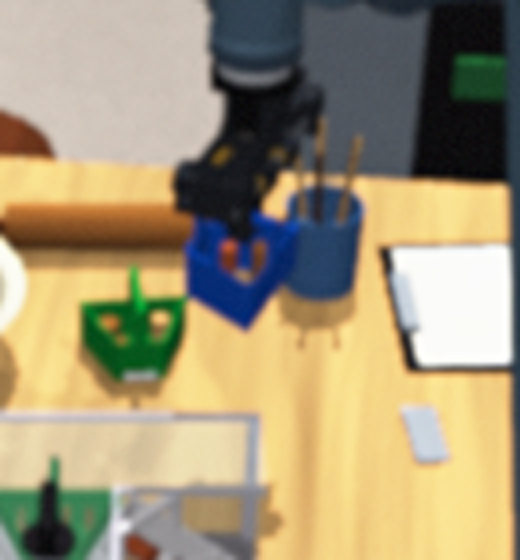

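View pics/o2.png

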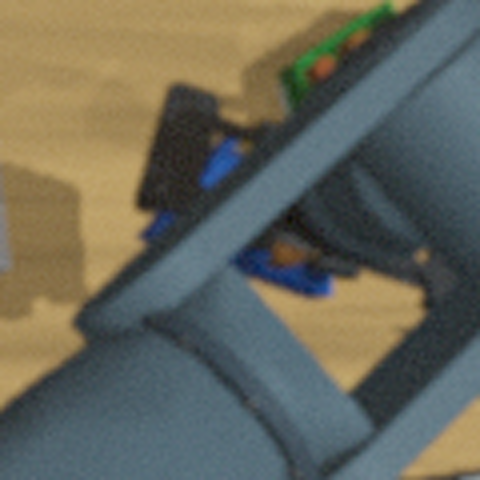

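Call:
move_arm(commands=[[0,0.8,2.8,-0.04],[0,2,6.5,-0.1],[0,3.2,10.5,-0.16],[0,4.4,14.5,-0.22],[0,5.6,18.5,-0.28],[0,6.8,22.7,-0.34],[0,8,26.8,-0.4],[0,9,30.2,-0.427]])

```text
t: 12.55
tcp_pos: [0.4769, -0.051, 0.2364]
tool_rot: [[-0.0, -0.994, -0.112], [-0.005, -0.112, 0.994], [-1.0, 0.001, -0.005]]
ft_force: [0.5, 0.8, -2.1]
gripper_width: 0.0092
```

Call:
move_arm(commands=[[0,0,0,0],[0,0,0,0]])

```text
t: 12.75
tcp_pos: [0.4758, -0.0499, 0.2346]
tool_rot: [[-0.003, -0.993, -0.114], [-0.004, -0.114, 0.993], [-1.0, 0.004, -0.004]]
ft_force: [-0.6, 0.1, -2.7]
gripper_width: 0.0096
```

Run:
```python
from h import *
import pickle
plan([.479,-.05,.24],.11+np.pi/2)
g=grab('side');f=grab('top');pickle.dump((f,g),open('f1.pkl','wb'))
cv2.imwrite('pics/p1.png',cv2.resize(g['pixels'][100:290,215:385,::-1],None,fx=3.1,fy=3.1,interpolation=cv2.INTER_CUBIC))
cv2.imwrite('pics/p2.png',cv2.resize(f['pixels'][125:290,180:350,::-1],None,fx=3.5,fy=3.5,interpolation=cv2.INTER_CUBIC))
```

```text
t12.75 tcp [ 0.4758 -0.0499  0.2346] psi 1.685 w 0.0096 F [-0.6  0.1 -2.7] q6 -2.034 | shift cm [-0.55 -0.31 -0.05] turn 0.005 tilt [-0.003 -0.004 -1.   ]
```

View pics/p1.png

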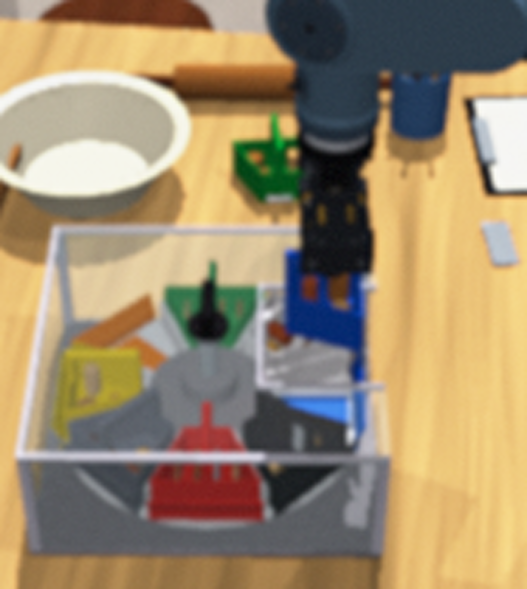

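View pics/p2.png

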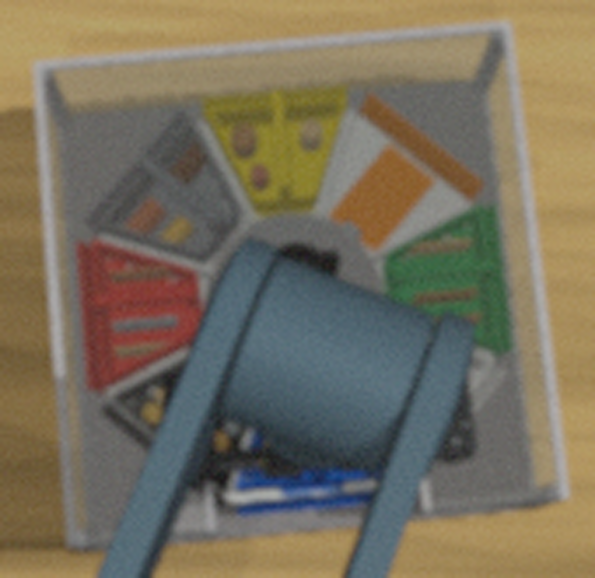

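Run:
```python
from h import *
import pickle
P=np.array([[.5989,-.0353],[.5977,-.0371],[.5984,-.0393],[.601,-.0404]]);ps=np.array([-2.531,-1.727,-.918,.116])
n=np.c_[np.cos(ps),np.sin(ps)];m=(n*P).sum(1)
A=np.c_[n,np.ones(4)];x=np.linalg.lstsq(A,m,rcond=None);print(x[0],A@x[0]-m)
x=np.linalg.lstsq(n,m,rcond=None);print(x[0],n@x[0]-m)
f,g=pickle.load(open('f1.pkl','rb'))
t=np.array([.4758,-.0499,.2346-.0633]);y=.114
R=np.array([[np.cos(y),-np.sin(y),0],[np.sin(y),np.cos(y),0],[0,0,1]])
for nm,p in dict(NLb=(.044,.024,0),NLt=(.044,.024,.05),WLb=(-.034,.0565,0),WLt=(-.034,.0565,.05),WRb=(-.034,-.0565,0),WRt=(-.034,-.0565,.05)).items():
    w=t+R@np.array(p);a=proj(g,w);b=proj(f,w)
    print(nm,'side',a.round(1),((a-[215,100])*3.1).round(),'top',((b-[180,125])*3.5).round())
cv2.imwrite('pics/q1.png',cv2.resize(g['pixels'][170:240,295:345,::-1],None,fx=10,fy=8.5,interpolation=cv2.INTER_CUBIC))
cv2.imwrite('pics/q2.png',cv2.resize(f['pixels'][240:280,230:310,::-1],None,fx=9,fy=9,interpolation=cv2.INTER_CUBIC))
```

```text
[ 6.00567213e-01 -3.74800319e-02  1.01993488e-04] [-1.40402287e-05  3.13483414e-05 -2.73806498e-05  1.00725372e-05]
[ 0.60061372 -0.03760335] [-8.34301016e-05  4.39380209e-05 -3.16311439e-06 -6.00015057e-05]
NLb side [307.1 206.2] [286. 329.] top [271. 382.]
NLt side [307.3 194.1] [286. 292.] top [271. 372.]
WLb side [332.4 213.2] [364. 351.] top [236. 496.]
WLt side [333.1 201.1] [366. 314.] top [234. 491.]
WRb side [330.8 189.8] [359. 278.] top [396. 480.]
WRt side [331.5 177.9] [361. 241.] top [401. 475.]
```

View pics/q1.png

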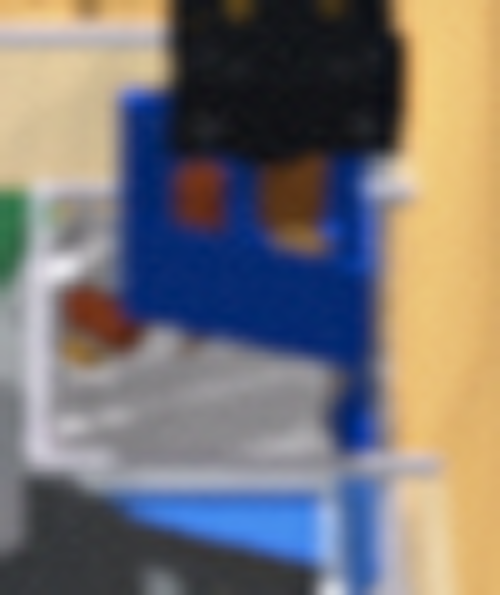

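View pics/q2.png

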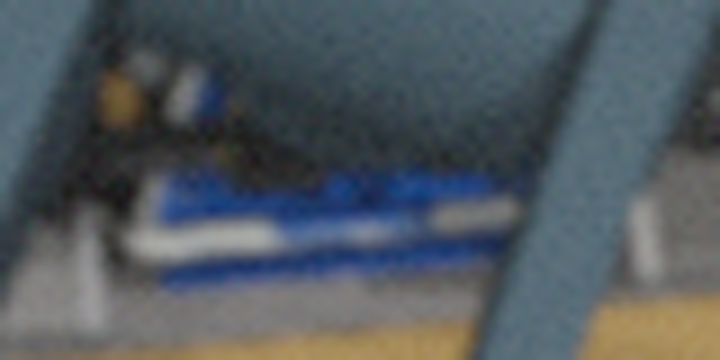

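Call:
move_arm(commands=[[0,-0.3,-0.1,0],[0,-0.3,-0.1,0],[1,-0.3,-0.1,0],[2,-0.3,-0.1,0],[3,-0.3,-0.1,0],[4,-0.3,-0.1,0],[5,-0.3,-0.1,0],[5,-0.3,-0.1,0]])

```text
t: 13.65
tcp_pos: [0.4783, -0.052, 0.1834]
tool_rot: [[-0.005, -0.994, -0.112], [-0.004, -0.112, 0.994], [-1.0, 0.005, -0.003]]
ft_force: [-0.8, -0.1, -2.6]
gripper_width: 0.0092
```

Run:
```python
from h import *
plan([.4785,-.0510,.14],.11+np.pi/2)
```

```text
t13.65 tcp [ 0.4783 -0.052   0.1834] psi 1.683 w 0.0092 F [-0.8 -0.1 -2.6] q6 -2.033 | shift cm [ 4.34 -0.05  0.11] turn 0.002 tilt [-0.005 -0.004 -1.   ]
```

Call:
move_arm(commands=[[0.7,0,0.1,0],[1.4,0,0.1,0],[2.1,0,0.1,0],[2.8,0,0.1,0],[3.5,0,0.1,0],[4.2,0,0.1,0],[4.2,0,0.1,0],[4.2,0,0.1,0]])

```text
t: 14.45
tcp_pos: [0.4779, -0.0512, 0.1413]
tool_rot: [[-0.005, -0.994, -0.112], [-0.004, -0.112, 0.994], [-1.0, 0.006, -0.003]]
ft_force: [-0.8, 0.1, -2.2]
gripper_width: 0.0096
```

Run:
```python
from h import *
plan([.4785,-.0510,.12],.11+np.pi/2)
g=grab('side');f=grab('top')
cv2.imwrite('pics/r1.png',cv2.resize(g['pixels'][160:260,285:355,::-1],None,fx=7,fy=6,interpolation=cv2.INTER_CUBIC))
cv2.imwrite('pics/r2.png',cv2.resize(f['pixels'][230:285,225:315,::-1],None,fx=8,fy=8,interpolation=cv2.INTER_CUBIC))
```

```text
t14.45 tcp [ 0.4779 -0.0512  0.1413] psi 1.683 w 0.0096 F [-0.8  0.1 -2.2] q6 -2.031 | shift cm [ 2.13 -0.07  0.02] turn 0.002 tilt [-0.005 -0.004 -1.   ]
```

View pics/r1.png

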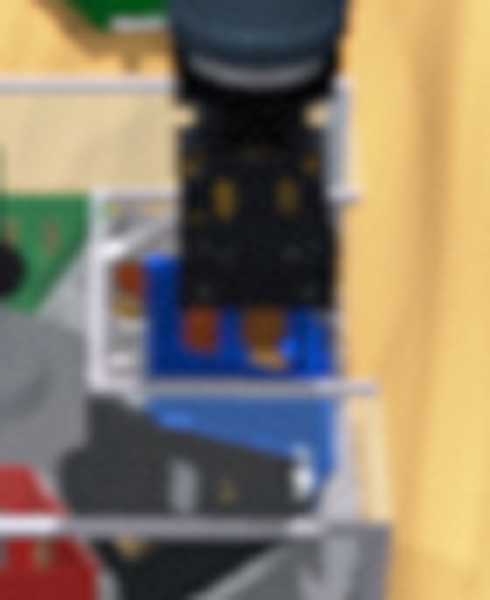

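View pics/r2.png

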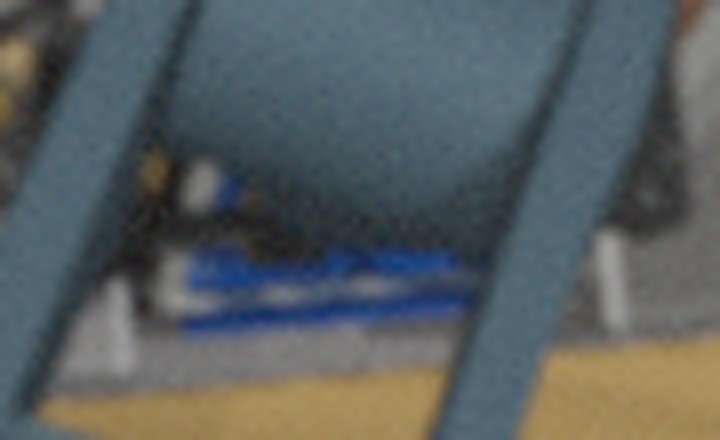

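Call:
move_arm(commands=[[0.5,0,0,0],[1,0,0,0],[1.5,0,0,0],[2,0,0,0],[2.4,0,0,0],[2.4,0,0,0]])

```text
t: 15.15
tcp_pos: [0.4776, -0.0512, 0.1169]
tool_rot: [[-0.006, -0.994, -0.112], [-0.003, -0.112, 0.994], [-1.0, 0.006, -0.003]]
ft_force: [-0.0, -0.6, -3.0]
gripper_width: 0.0091
```

Run:
```python
from h import *
plan([.4785,-.0510,.108],.11+np.pi/2)
```

```text
t15.15 tcp [ 0.4776 -0.0512  0.1169] psi 1.683 w 0.0091 F [-0.  -0.6 -3. ] q6 -2.031 | shift cm [ 0.89 -0.09  0.01] turn 0.002 tilt [-0.006 -0.003 -1.   ]
```

Call:
move_arm(commands=[[0.3,-0.1,0,0],[0.6,-0.1,0,0],[0.8,-0.1,0,0],[1,-0.1,0,0],[1,-0.1,0,0]])

```text
t: 15.65
tcp_pos: [0.4783, -0.0511, 0.1066]
tool_rot: [[-0.006, -0.994, -0.112], [-0.003, -0.112, 0.994], [-1.0, 0.007, -0.003]]
ft_force: [-2.2, -0.5, -1.3]
gripper_width: 0.0098
```

Run:
```python
from h import *
plan([.4785,-.0510,.095],.11+np.pi/2)
```

```text
t15.65 tcp [ 0.4783 -0.0511  0.1066] psi 1.683 w 0.0098 F [-2.2 -0.5 -1.3] q6 -2.030 | shift cm [ 1.16 -0.03  0.01] turn 0.002 tilt [-0.006 -0.003 -1.   ]
```

Contact with the catch is starting (−x force), exactly at the expected height. Press on.

Call:
move_arm(commands=[[0.3,0,0,0],[0.6,0,0,0],[0.9,0,0,0],[1.2,0,0,0],[1.2,0,0,0]])

```text
t: 16.15
tcp_pos: [0.4782, -0.0515, 0.0959]
tool_rot: [[-0.007, -0.994, -0.112], [-0.004, -0.112, 0.994], [-1.0, 0.008, -0.003]]
ft_force: [-8.2, -0.8, 17.6]
gripper_width: 0.0097
```

Run:
```python
from h import *
plan([.4785,-.0510,.095],.11+np.pi/2)
```

```text
t16.15 tcp [ 0.4782 -0.0515  0.0959] psi 1.683 w 0.0097 F [-8.2 -0.8 17.6] q6 -2.030 | shift cm [ 0.09 -0.04  0.05] turn 0.002 tilt [-0.007 -0.004 -1.   ]
```

Call:
move_arm(commands=[[0.2,0,0,0],[0.3,0,0,0],[0.4,0,0,0]])

```text
t: 16.45
tcp_pos: [0.4787, -0.0519, 0.0954]
tool_rot: [[-0.007, -0.994, -0.113], [-0.005, -0.113, 0.994], [-1.0, 0.008, -0.004]]
ft_force: [-14.5, 2.5, 38.3]
gripper_width: 0.0093
```

Run:
```python
from h import *
plan([.4785,-.0510,.095],.11+np.pi/2)
g=grab('side');f=grab('top')
cv2.imwrite('pics/s1.png',cv2.resize(g['pixels'][160:260,285:355,::-1],None,fx=7,fy=6,interpolation=cv2.INTER_CUBIC))
```

```text
t16.45 tcp [ 0.4787 -0.0519  0.0954] psi 1.684 w 0.0093 F [-14.5   2.5  38.3] q6 -2.030 | shift cm [0.04 0.01 0.09] turn 0.003 tilt [-0.007 -0.005 -1.   ]
```

View pics/s1.png

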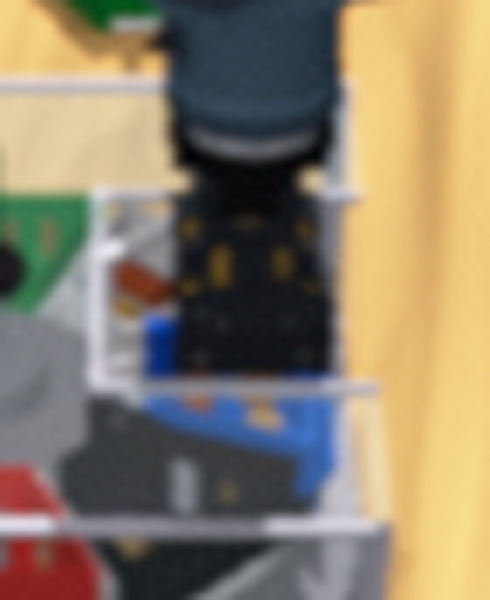

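Call:
move_arm(commands=[[0,0.2,0,0],[0,0.3,0,0],[0,0.3,0,0]])

```text
t: 16.85
tcp_pos: [0.4773, -0.0522, 0.0959]
tool_rot: [[-0.003, -0.994, -0.112], [-0.005, -0.112, 0.994], [-1.0, 0.004, -0.005]]
ft_force: [4.3, 3.0, 3.2]
gripper_width: 0.0096
```

Run:
```python
from h import *
plan([.4785,-.0510,.095],.11+np.pi/2)
```

```text
t16.85 tcp [ 0.4773 -0.0522  0.0959] psi 1.683 w 0.0096 F [4.3 3.  3.2] q6 -2.033 | shift cm [ 0.09 -0.13  0.11] turn 0.003 tilt [-0.003 -0.005 -1.   ]
```

Call:
move_arm(commands=[[0,0,0,0],[0,0,0,0],[0,0,0,0],[0,0,0,0],[0,0,0,0]], hand=130)

```text
t: 17.35
tcp_pos: [0.4771, -0.0522, 0.0957]
tool_rot: [[-0.004, -0.994, -0.112], [-0.005, -0.112, 0.994], [-1.0, 0.004, -0.005]]
ft_force: [0.3, 0.4, 0.2]
gripper_width: 0.0429
```

Call:
move_arm(commands=[[-1,0,0,0],[-3,0,0,0],[-5.5,0,0,0],[-8,0,0,0],[-11,0,0,0],[-14,0,0,0],[-16,0,0,0],[-17,0,0,0]])

```text
t: 18.15
tcp_pos: [0.4785, -0.0517, 0.2686]
tool_rot: [[0.0, -0.994, -0.112], [-0.006, -0.112, 0.994], [-1.0, 0.001, -0.006]]
ft_force: [0.0, -0.6, 0.4]
gripper_width: 0.0428
```

Call:
move_arm(commands=[[0,1,-3,0],[0,2,-7,0],[0,3,-11,0],[0,3,-15,0],[0,3,-19,0],[0,3,-23,0],[0,3,-26,0],[0,3,-28,0]])

```text
t: 18.95
tcp_pos: [0.4796, -0.3353, 0.2696]
tool_rot: [[-0.001, -0.994, -0.111], [-0.006, -0.111, 0.994], [-1.0, 0.002, -0.006]]
ft_force: [0.6, -0.4, 0.2]
gripper_width: 0.0435
```

Run:
```python
from h import *
import pickle
plan([.4785,-.0510,.095],.11+np.pi/2)
g=grab('side','u0.png');f=grab('top','u1.png');pickle.dump((f,g),open('f2.pkl','wb'))
cv2.imwrite('pics/u2.png',cv2.resize(g['pixels'][160:260,285:355,::-1],None,fx=7,fy=6,interpolation=cv2.INTER_CUBIC))
cv2.imwrite('pics/u3.png',cv2.resize(f['pixels'][125:290,180:350,::-1],None,fx=3.5,fy=3.5,interpolation=cv2.INTER_CUBIC))
# predicted home points
A=np.array([.5976,-.0356,0]);y=.11
R=np.array([[np.cos(y),-np.sin(y),0],[np.sin(y),np.cos(y),0],[0,0,1]])
b=A+R@np.array([-.12,0,.032])
for nm,p in dict(NL=(.044,.024,.05),NR=(.044,-.024,.05),WL=(-.034,.0565,.05),WR=(-.034,-.0565,.05),h1=(.034,0,.088),h2=(-.034,0,.088)).items():
    a=proj(g,b+R@np.array(p));c=proj(f,b+R@np.array(p));print(nm,((a-[285,160])*[7,6]).round(),((c-[180,125])*3.5).round())
```

```text
t18.95 tcp [ 0.4796 -0.3353  0.2696] psi 1.682 w 0.0435 F [ 0.6 -0.4  0.2] q6 -2.491 | shift cm [17.3  -3.07 28.36] turn 0.001 tilt [-0.001 -0.006 -1.   ]
NL [147. 400.] [270. 393.]
NR [146. 340.] [333. 388.]
WL [317. 443.] [236. 500.]
WR [307. 301.] [386. 486.]
h1 [169. 319.] [304. 398.]
h2 [315. 320.] [312. 490.]
```

View pics/u2.png

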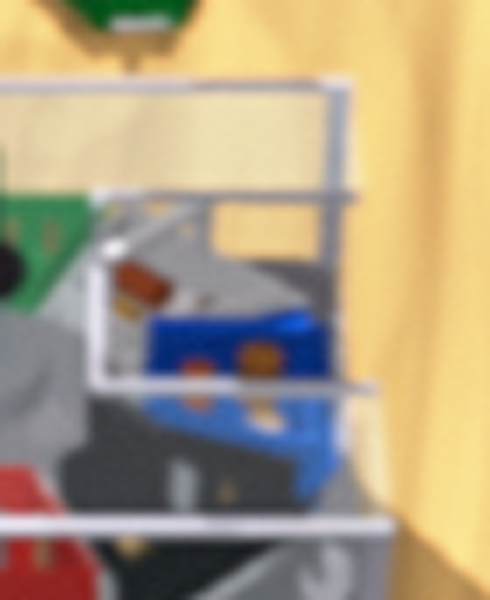

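View pics/u3.png

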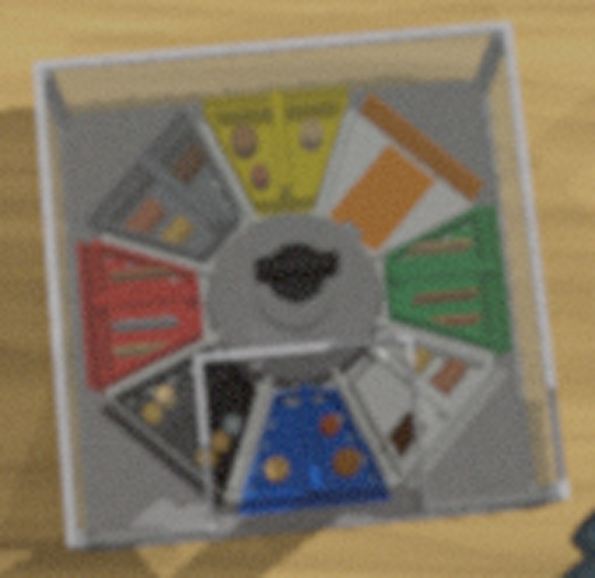

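View pics/u1.png

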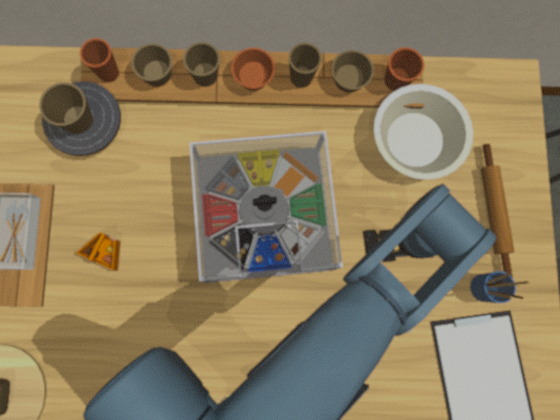

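Side view: the handle bar is level at row ~320 of the crop (predicted home: 319–320). Top view: the bin fills the blue bay between (240,510) and (388,495), knob square. The orange bin is still at (98,252). Handing in.

```bash
python3 -c "
from bench import ctrl
print(ctrl.sign_off())"
```

```text
the job is handed in; nothing more can be done
None
```

The blue bin is pressed home in the blue bay under the gate, and I handed the job in at about 19 s of the 64 s allowed. No verdict was reported, so this rests on my own checks.

- **Carousel:** I gripped the knob and turned it about 2.65 rad counter-clockwise. When I let go, the blue bay stayed under the gate, and the top picture shows it square there.
- **Bin:** I gripped it by the handle, lifted it upright, lowered it slowly through the gate and pressed it past the catch. The wrist force peaked at about 38 N once the bin had bottomed on the deck. I then eased off, opened the fingers and moved clear.

**Last checks:**
- At release the grip height put the underside about 32 mm above the table, which is deck height.
- In the side picture the handle is level and within about 3 crop pixels of its predicted home height; 12 mm too high would show as about 18.
- In the top picture the bin fills its bay and the orange bin is unmoved.
- The arm touches nothing.

**Disagreement:** Both cameras put the carousel axis about 3 mm nearer the robot in x than the four knob-grip positions did. In y the side camera differed by about 5 mm and the top camera by under 1 mm. I took the axis from the knob grips, and the bin went in without catching on the dividers.

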